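Sweep the spilled chestnuts into the food scoop

ROBOT

A 6-joint arm with a two-finger parallel gripper is mounted at the origin on the work surface. World frame = base frame: x ahead of the robot, y to its left, z up, the work surface at z = 0. Lengths are in m, angles in rad, forces in N, time in s.
With the tool pointing down it reaches from about 0.325 to 0.9 m from the base axis. Payload 6.1 kg.
Tool frame: the origin (TCP) lies on the centre line of the jaws, within the pads' length; the fingertips stand 22 mm ahead of it and the grasp point (between the pads) lies 3 mm ahead of it; z points along the fingers, y is the line along which they close (so a half turn about z gives the same grasp; the last joint's range is limited). The gripper opens to 87 mm and grips with 3 to 60 N. Pads are 19 mm wide; open, the fingers measure 117 mm over their backs; the gripper's body (75 mm by 190 mm) begins 51 mm behind the grasp point.
Start: joints at [1.028, 0.22, 1.526, -0, 1.395, -0.126], TCP at [0.253, 0.571, 0.245] pointing down, gripper open.
Joint ranges: [-2.98, 2.98], [-0.91, 2.08], [0.09, 2.57], [-1.24, 4.39], [0.2, 2.65], [-2.68, 2.68]. Speed limits (rad/s): [2.57, 2.57, 3.01, 3.14, 3.14, 3.14].

INTERFACE

Orientations are given as a rotation vector (axis times angle).
In Python, from rig import monitor, optics, finish_job gives the robot as it stands.
- The arm moves only by the shell command python3 -m inch 'ROWS'. ROWS is JSON, a list of rows, each an object of numbers: "dx", "dy", "dz": the shift along the tool's x, y, z as a fraction of full scale; "wx", "wy", "wz": the turn, a rotation vector about the tool's x, y, z as a fraction of full scale; "gripper": the opening, from 0 (shut) to 1 (fully open). A call has 1 to 5 rows; each row is the pose to reach, as a shift and turn from the pose commanded when the call began, along the tool's axes at that moment, turning the shorter way round; what a row does not reach only later rows make up. Full scale, the value 1, is 200 mm for a shift and 360 degrees for a turn. A row lasts 1/8 s, in which the tool goes at most 62.5 mm and 10.7 degrees, less where a joint would pass 70% of its speed; a pose out of reach is approached as far as the arm can. A call with a number of a shift or a turn outside -1 to 1 is refused whole. A call with a gripper value outside its range is refused whole. The fingers move at their own pace and stop on an object; the grip force is fixed at half the most. Time passes only in rows, so rows that repeat a pose let the fingers close. It gives the time, the measured TCP pose, the force, the opening and the grip force at its end, in the units of the state.
- monitor.sense(): the state, without advancing time (a new reading comes with each control period).
- optics.get_image(name): name is "scene" or "top"; returns (picture, depth): 480x640x3 uint8, red, green, blue; 480x640 float32, m along the optical axis (not along the pixel's ray), 0 where there is no reading.
- optics.get_calibration(name): a dict with "vfov" (degrees; the focal length in pixels is half the picture's height over the tangent of half this angle, whatever the lens; pixels are square), "cx", "cy" (the principal point, pixels), "xyz" and "orientation" of the camera in the world. Camera axes: x right, y up, looking along -z (the intrinsics and any distortion apply to the point x, -y, -z); pixel columns grow to the right and rows downward; lengths in m; the calibration is good to about 2 mm. A picture is of the moment at which its call begins. get_calibration takes no time and is no camera call.
- finish_job(): hands the job in; it is judged then, once.
The state is a dict: "t": time; "qpos": joint angles; "qvel": joint speeds; "joint_torque": joint torques, N m; "position": TCP position; "tool_rot": TCP orientation; "contact_force": force on the tool from outside, world axes, zero at the start; "ft_torque": the same for the moment, N m; "opening": opening from 0.0 (shut) to 1.0 (fully open); "finger_force": force on a finger pad.
Only numpy, scipy, OpenCV 4.12 (cv2) and the standard library are available. Lean on these libraries where they do the work, as an engineer would, in place of code of your own. Each camera call takes 0.05 s, during which the arm holds its last target. There are 200 camera calls.

TASK

Four chestnuts have spilled on the pantry counter: sweep all four across the counter, up over the lip and right inside the steel scoop with your fingers, leaving them at rest there. Slide them along at a calm pace: do not pick up, squeeze or flick any of them, and leave every jar and tin standing where it is.

Things in the scene. Friction and masses are not known exactly. Their poses are not given: they have to be found in the camera images.
- chestnut_1: a loose chestnut, dark brown with a paler flat base: a round dome on its flat side, 34 mm across at its widest (9 to 14 mm above the base), flat base 26 mm across, 26 mm tall, about 15 g; it slides when pushed low and does not roll away. Origin at the centre of its base, z up. The four are alike
- chestnut_2: a loose chestnut, dark brown with a paler flat base: a round dome on its flat side, 34 mm across at its widest (9 to 14 mm above the base), flat base 26 mm across, 26 mm tall, about 15 g; it slides when pushed low and does not roll away. Origin at the centre of its base, z up. The four are alike
- chestnut_3: a loose chestnut, dark brown with a paler flat base: a round dome on its flat side, 34 mm across at its widest (9 to 14 mm above the base), flat base 26 mm across, 26 mm tall, about 15 g; it slides when pushed low and does not roll away. Origin at the centre of its base, z up. The four are alike
- chestnut_4: a loose chestnut, dark brown with a paler flat base: a round dome on its flat side, 34 mm across at its widest (9 to 14 mm above the base), flat base 26 mm across, 26 mm tall, about 15 g; it slides when pushed low and does not roll away. Origin at the centre of its base, z up. The four are alike
- scoop: steel food scoop: a broad shallow pan lying on the counter, does not move. 256 mm wide (its x), 180 mm deep (its y), open towards its +y; a wooden handle sticks out 95 mm behind. Inside x = -125..125 mm, y = -87 (back wall) to 90 mm (lip). Walls 3 mm thick: back 40 mm high, sides from 40 mm at the back down to 12 mm in front. Origin at the centre of its underside; z up
- scoop_lip (a point): middle of the scoop's open front edge, on the counter, 90 mm ahead (scoop's +y) of its origin, axes as the scoop's. From here the floor rises as a smooth ramp over 30 mm to the scoop's floor, 3 mm above the counter, so things slide up into it
- spice_jar_1: a loose squat spice jar standing upright: paper band and wooden lid, 44 mm across, 46 mm tall, 0.08 kg; a bystander, leave it standing where it is. Origin at the centre of its underside
- spice_jar_2: a loose squat spice jar standing upright: paper band and wooden lid, 44 mm across, 46 mm tall, 0.08 kg; a bystander, leave it standing where it is. Origin at the centre of its underside
- spice_jar_3: a loose squat spice jar standing upright: paper band and wooden lid, 44 mm across, 46 mm tall, 0.08 kg; a bystander, leave it standing where it is. Origin at the centre of its underside
- sardine_tin: a loose flat sardine tin, 104 x 60 mm, 22 mm tall, long side along its x; a bystander. Origin at the centre of its underside
- soup_tin: a loose soup tin, 67 mm across, 102 mm tall; a bystander. Origin at the centre of its underside
- tuna_tin: a loose flat tuna tin, 86 mm across, 34 mm tall; a bystander. Origin at the centre of its underside
- jam_jar: a loose, closed amber glass jar with a brass cap, 68 mm across, 110 mm tall; a bystander. Origin at the centre of its underside
There are look-alikes about, which are no part of the job. What is shaped like the chestnut_4 but green or turquoise is not meant. What is shaped like the chestnut_2 but green is not meant.

How it is judged:
By the outcome, as a careful person would: the job done as asked, in the order asked, and still so for the second after the job is handed in, with the robot touching nothing.
It also fails if it takes over 67 s, if anything falls off the work surface, if the arm or the gripper's body presses on something with over 40 N, if the wrist force passes 120 N, or if a joint passes its speed limit or range.

## Working session

There is one attempt and no reset: what is moved stays moved. The work goes in short steps, Python scripts to look and compute and a shell command to move; the robot and the scene stay as the last step left them, time stands still between calls to the robot, and variables do not carry over. Pictures are saved under pics/ and viewed, at most 10 in all, crops included, and the job is handed in when it is done.

```bash
mkdir -p pics; python3 - <<'E'
from rig import monitor, optics
import cv2,numpy as np
for n in("top","scene"):
    im,d=optics.get_image(n); cv2.imwrite(f"pics/{n}0.png",im[:,:,::-1]); np.savez(f"pics/{n}0.npz",im=im,d=d)
    print(optics.get_calibration(n))
s=monitor.sense(); print(s)
E
```

```text
{'vfov': 55.10318510778584, 'cx': 326.20728621545237, 'cy': 234.7627816065445, 'xyz': array([0.38659318, 0.11040598, 0.93311509]), 'orientation': array([ 0.14838843, -0.12041327, -1.56372962])}
{'vfov': 52.18426978227557, 'cx': 322.37424592905023, 'cy': 232.65687589186905, 'xyz': array([0.98851917, 0.4338098 , 0.70414537]), 'orientation': array([0.35659208, 0.73394072, 2.08526392])}
{'t': 0.1, 'qpos': array([ 1.02787993e+00,  2.21134764e-01,  1.52746186e+00,  1.99081590e-05,
        1.39471071e+00, -1.26076859e-01]), 'qvel': array([-2.57450977e-03, -5.22893198e-04, -1.94964041e-03,  8.54751236e-05,
        1.99152596e-03, -1.34090668e-03]), 'joint_torque': array([ 2.20383525e-03, -4.95942020e+01, -3.88520837e+01,  7.03423843e-02,
        5.14734001e-02, -2.45421774e-06]), 'position': array([0.25276637, 0.57105334, 0.24357281]), 'tool_rot': array([-6.49924755e-01, -3.07303480e+00,  2.53356105e-03]), 'contact_force': array([0.12844306, 0.14923115, 0.17058911]), 'ft_torque': array([ 0.02917535, -0.03892897, -0.03882576]), 'finger_force': 0.0, 'opening': 1.0015296678790786}
```

View pics/top0.png

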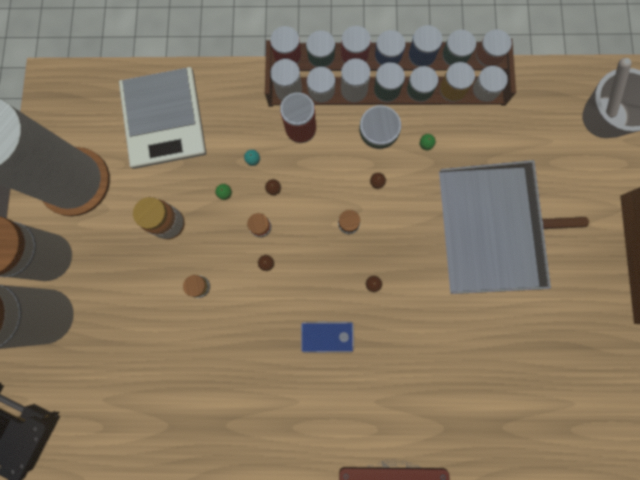

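View pics/scene0.png

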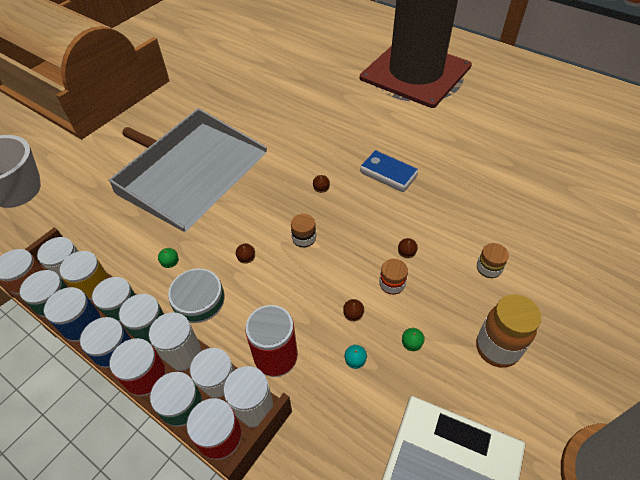

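The top view shows brown chestnuts at about (273,187), (378,181), (266,263) and (374,284). Jars are at (259,224), (349,221) and (195,286). The scoop spans x 442–548 with its lip on the left, and the green/turquoise decoys are at (223,191), (252,157) and (428,142). The scene view agrees.

```bash
cat > h.py <<'E'
from rig import monitor, optics
import cv2,numpy as np
from scipy.spatial.transform import Rotation as R
def rays(n,px):
    c=optics.get_calibration(n); f=240/np.tan(np.radians(c['vfov']/2))
    px=np.atleast_2d(px).astype(float)
    v=np.c_[(px[:,0]-c['cx'])/f,-(px[:,1]-c['cy'])/f,-np.ones(len(px))]
    return c['xyz'],R.from_rotvec(c['orientation']).apply(v)
def plane(n,px,z):
    o,v=rays(n,px); return o+v*((z-o[2])/v[:,2])[:,None]
def nuts(im,amin=60):
    h=cv2.cvtColor(im,cv2.COLOR_RGB2HSV)
    m=((h[...,0]<14)|(h[...,0]>172))&(h[...,1]>110)&(h[...,2]<100)
    k,l,s,c=cv2.connectedComponentsWithStats(m.astype(np.uint8))
    return [(c[i],s[i]) for i in range(1,k) if amin<s[i,4]<700]
def tri(a,b):
    o1,v1=rays("top",a);o2,v2=rays("scene",b);v1=v1[0];v2=v2[0]
    s=np.linalg.lstsq(np.c_[v1,-v2],o2-o1,rcond=None)[0]
    p,q=o1+s[0]*v1,o2+s[1]*v2
    return (p+q)/2,np.linalg.norm(p-q)
E
python3 - <<'E'
from h import *
np.set_printoptions(precision=3,suppress=True)
I={n:np.load(f"pics/{n}0.npz") for n in("top","scene")}
N={n:nuts(I[n]['im']) for n in I}
for n in N:
  for c,s in N[n]: print(n,c.round(1),s[2:],plane(n,c,.012)[0])
for a,_ in N["top"]:
  for b,_ in N["scene"]:
    p,e=tri(a,b)
    if e<.006 and 0<p[2]<.04: print("tri",p,round(e,4))
def hm(n,z,px): print(n,plane(n,px,z)[0])
for n,z,px in [("jarA",.046,(258,223)),("jarB",.046,(349,219)),("jarC",.046,(194,285)),("tuna",.034,(380,126)),("soup",.102,(297,108)),("jam",.11,(150,212)),("green1",.012,(428,142)),("greenL",.012,(223,191)),("turq",.012,(252,157)),("lipTop",.012,(441,171)),("lipBot",.012,(451,292)),("backTop",.04,(532,162)),("backBot",.04,(549,288)),("sardTL",.022,(302,323)),("sardBR",.022,(353,352))]: hm2=hm("top",z,px) if 0 else print(n,plane("top",px,z)[0])
for n,a,b in [("jarA",(258,223),(394,268)),("jarB",(349,219),(303,223)),("tuna",(380,126),(196,292)),("lipTop",(441,171),(184,229)),("lipBot",(451,292),(266,149))]: print("tri",n,*tri(a,b))
E
```

```text
top [300.7 131.2] [ 32  24 417] [0.768 0.182 0.012]
top [377.5 179.8] [ 14  15 150] [0.662 0.021 0.012]
top [272.5 186.6] [ 14  14 146] [0.647 0.239 0.012]
top [165.1 220.5] [ 22  30 127] [0.575 0.459 0.012]
top [566.3 222.3] [ 44  10 321] [ 0.572 -0.358  0.012]
top [ 15.3 252.6] [ 24  45 183] [0.508 0.762 0.012]
top [265.3 262.4] [ 14  14 159] [0.489 0.25  0.012]
top [373.4 283.3] [ 14  15 165] [0.448 0.033 0.012]
scene [513.1  21.7] [ 29  46 510] [-0.331  0.112  0.012]
scene [19.2 54.2] [ 43  31 377] [ 0.516 -0.873  0.012]
scene [411.7  90.6] [112  43 421] [0.09  0.036 0.012]
scene [ 48.6 118.5] [35 21 70] [ 0.632 -0.585  0.012]
scene [138.3 137.1] [ 33  21 275] [ 0.561 -0.369  0.012]
scene [320.6 183.1] [ 17  17 205] [0.451 0.034 0.012]
scene [303.4 233.2] [ 24  14 107] [0.57  0.081 0.012]
scene [407.1 247.5] [ 19  19 272] [0.493 0.249 0.012]
scene [244.8 252.9] [ 19  19 272] [0.664 0.022 0.012]
scene [491.4 262.1] [24 14 75] [0.438 0.382 0.012]
scene [353.2 309.6] [ 20  22 326] [0.65  0.239 0.012]
scene [503.9 340.2] [ 46  30 183] [0.563 0.457 0.012]
scene [491.8 359.5] [38 22 96
[... 233 characters left out ...]
 [0.448 0.032 0.009] 0.0009
jarA [0.563 0.261 0.046]
jarB [0.572 0.082 0.046]
jarC [0.441 0.381 0.046]
tuna [0.77  0.017 0.034]
soup [0.778 0.183 0.102]
jam [0.571 0.451 0.11 ]
green1 [ 0.744 -0.085  0.012]
greenL [0.638 0.342 0.012]
turq [0.711 0.284 0.012]
lipTop [ 0.68  -0.11   0.012]
lipBot [ 0.431 -0.12   0.012]
backTop [ 0.69  -0.286  0.04 ]
backBot [ 0.438 -0.301  0.04 ]
sardTL [0.37  0.173 0.022]
sardBR [0.315 0.074 0.022]
tri jarA [0.564 0.261 0.044] 0.0006545413394039233
tri jarB [0.572 0.082 0.044] 0.0009286897150267273
tri tuna [0.774 0.016 0.024] 0.00032682498790018904
tri lipTop [ 0.683 -0.112  0.003] 0.0013210318089725407
tri lipBot [ 0.431 -0.122  0.007] 0.0002783400653231437
```

```bash
python3 -m inch '[{"dx":-0.18,"dy":-0.12,"wz":0.029,"gripper":0.3},{"dx":-0.37,"dy":-0.25,"wz":0.058,"gripper":0.3},{"dx":-0.56,"dy":-0.37,"wz":0.087,"gripper":0.3},{"dx":-0.75,"dy":-0.5,"wz":0.116,"gripper":0.3},{"dx":-0.93,"dy":-0.625,"wz":0.145,"gripper":0.3}]'
python3 -m inch '[{"wz":0.019,"gripper":0.3},{"wz":0.0387,"gripper":0.3},{"wz":0.0387,"gripper":0.3}]'; python3 - <<'E'
from h import *
s=monitor.sense();print(s['qpos'].round(2),s['opening'],R.from_rotvec(s['tool_rot']).as_matrix().round(3),s['t'])
E
```

```text
[ 1.03  0.22  1.53  0.    1.39 -0.13] 1.0015296678790786 [[-0.914  0.405 -0.001]
 [ 0.405  0.914 -0.001]
 [ 0.    -0.002 -1.   ]] 0.1schema error: expected keys dx, dy, dz, wx, wy, wz, gripper
schema error: expected keys dx, dy, dz, wx, wy, wz, gripper
```

```bash
python3 -m inch '[{"dx":-0.18,"dy":-0.12,"dz":0,"wx":0,"wy":0,"wz":0.029,"gripper":0.3},{"dx":-0.37,"dy":-0.25,"dz":0,"wx":0,"wy":0,"wz":0.058,"gripper":0.3},{"dx":-0.56,"dy":-0.37,"dz":0,"wx":0,"wy":0,"wz":0.087,"gripper":0.3},{"dx":-0.75,"dy":-0.5,"dz":0,"wx":0,"wy":0,"wz":0.116,"gripper":0.3},{"dx":-0.93,"dy":-0.625,"dz":0,"wx":0,"wy":0,"wz":0.145,"gripper":0.3}]'
python3 -m inch '[{"dx":0,"dy":0,"dz":0,"wx":0,"wy":0,"wz":0.019,"gripper":0.3},{"dx":0,"dy":0,"dz":0,"wx":0,"wy":0,"wz":0.0387,"gripper":0.3},{"dx":0,"dy":0,"dz":0,"wx":0,"wy":0,"wz":0.0387,"gripper":0.3}]'; python3 - <<'E'
from h import *
s=monitor.sense();print(s['qpos'].round(2),s['opening'],R.from_rotvec(s['tool_rot']).as_matrix().round(3),s['t'])
E
```

```text
t: 0.72
position: [0.3729, 0.3804, 0.2441]
tool_rot: [-1.943, -2.468, 0.001]
contact_force: [0.3, -0.3, 0.5]
opening: 0.518
finger_force: 0.0
t: 1.1
position: [0.3724, 0.3816, 0.2441]
tool_rot: [-2.221, -2.222, 0.001]
contact_force: [1.2, 1.4, 0.5]
opening: 0.305
finger_force: 0.0
[0.65 0.   1.77 0.   1.38 0.65] 0.3051432103360974 [[-0.001  1.    -0.001]
 [ 1.     0.001 -0.   ]
 [-0.    -0.001 -1.   ]] 1.1
```

```bash
python3 -m inch '[{"dx":-0.15,"dy":0.15,"dz":0.08,"wx":0,"wy":0,"wz":0,"gripper":0.3},{"dx":-0.31,"dy":0.29,"dz":0.16,"wx":0,"wy":0,"wz":0,"gripper":0.3},{"dx":-0.46,"dy":0.44,"dz":0.24,"wx":0,"wy":0,"wz":0,"gripper":0.3},{"dx":-0.62,"dy":0.58,"dz":0.32,"wx":0,"wy":0,"wz":0,"gripper":0.3},{"dx":-0.77,"dy":0.73,"dz":0.4,"wx":0,"wy":0,"wz":0,"gripper":0.3}]'
python3 -m inch '[{"dx":-0.15,"dy":0.15,"dz":0.08,"wx":0,"wy":0,"wz":0,"gripper":0.3},{"dx":-0.31,"dy":0.29,"dz":0.16,"wx":0,"wy":0,"wz":0,"gripper":0.3},{"dx":-0.46,"dy":0.44,"dz":0.24,"wx":0,"wy":0,"wz":0,"gripper":0.3},{"dx":-0.62,"dy":0.58,"dz":0.32,"wx":0,"wy":0,"wz":0,"gripper":0.3},{"dx":-0.765,"dy":0.725,"dz":0.385,"wx":0,"wy":0,"wz":0,"gripper":0.3}]'
python3 -m inch '[{"dx":0,"dy":0,"dz":0.1,"wx":0,"wy":0,"wz":0,"gripper":0.3},{"dx":0,"dy":0,"dz":0.2,"wx":0,"wy":0,"wz":0,"gripper":0.3},{"dx":0,"dy":0,"dz":0.28,"wx":0,"wy":0,"wz":0,"gripper":0.3},{"dx":0,"dy":0,"dz":0.28,"wx":0,"wy":0,"wz":0,"gripper":0.3}]'
```

```text
t: 1.72
position: [0.519, 0.227, 0.1638]
tool_rot: [-2.218, -2.225, 0.0]
contact_force: [0.1, -0.0, -0.2]
opening: 0.299
finger_force: 0.0
t: 2.35
position: [0.6638, 0.0739, 0.0863]
tool_rot: [-2.217, -2.224, 0.001]
contact_force: [-0.8, -0.4, 0.4]
opening: 0.303
finger_force: 0.0
t: 2.85
position: [0.6613, 0.0758, 0.0293]
tool_rot: [-2.218, -2.221, 0.005]
contact_force: [-0.7, 0.3, -0.1]
opening: 0.299
finger_force: 0.0
```

```bash
python3 -m inch '[{"dx":-0.05,"dy":0,"dz":0,"wx":0,"wy":0,"wz":0,"gripper":0.3},{"dx":-0.11,"dy":0,"dz":0,"wx":0,"wy":0,"wz":0,"gripper":0.3},{"dx":-0.17,"dy":0,"dz":0,"wx":0,"wy":0,"wz":0,"gripper":0.3},{"dx":-0.23,"dy":0,"dz":0,"wx":0,"wy":0,"wz":0,"gripper":0.3},{"dx":-0.3,"dy":0,"dz":0,"wx":0,"wy":0,"wz":0,"gripper":0.3}]'
python3 -m inch '[{"dx":-0.07,"dy":-0.01,"dz":0,"wx":0,"wy":0,"wz":0,"gripper":0.3},{"dx":-0.14,"dy":-0.02,"dz":0,"wx":0,"wy":0,"wz":0,"gripper":0.3},{"dx":-0.21,"dy":-0.03,"dz":0,"wx":0,"wy":0,"wz":0,"gripper":0.3},{"dx":-0.28,"dy":-0.04,"dz":0,"wx":0,"wy":0,"wz":0,"gripper":0.3},{"dx":-0.35,"dy":-0.05,"dz":0,"wx":0,"wy":0,"wz":0,"gripper":0.3}]'
python3 - <<'E'
from h import *
im,d=optics.get_image("scene"); cv2.imwrite("pics/s1.png",im[:,:,::-1])
for c,s in nuts(im): print(c.round(1),s[4],plane("scene",c,.012)[0].round(3))
E
```

```text
t: 3.48
position: [0.6635, 0.0137, 0.0318]
tool_rot: [2.222, 2.221, 0.0]
contact_force: [0.7, -0.1, -1.0]
opening: 0.298
finger_force: 0.1
t: 4.1
position: [0.6532, -0.0561, 0.0315]
tool_rot: [-2.222, -2.221, 0.0]
contact_force: [0.4, -0.1, -0.3]
opening: 0.293
finger_force: 0.1
[513.   18.8] 597 [-0.345  0.106  0.012]
[19.  54.1] 395 [ 0.516 -0.874  0.012]
[411.3  90.5] 395 [0.09  0.035 0.012]
[137.9 137.4] 253 [ 0.562 -0.369  0.012]
[320.7 183.3] 200 [0.451 0.034 0.012]
[301.9 233.9] 89 [0.573 0.08  0.012]
[407.1 247.7] 264 [0.493 0.25  0.012]
[491.  261.8] 76 [0.438 0.382 0.012]
[353.1 309.7] 316 [0.65  0.239 0.012]
[504.6 342.3] 152 [0.566 0.459 0.012]
[562.7 462.7] 68 [0.683 0.587 0.012]
```

View pics/s1.png

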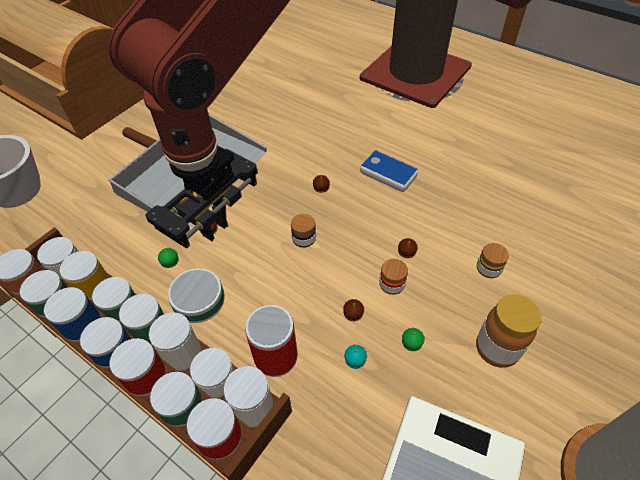

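The chestnut shows between the fingers at about (212,228) and the rest is undisturbed, so I'm continuing.

```bash
python3 -m inch '[{"dx":-0.07,"dy":-0.01,"dz":0,"wx":0,"wy":0,"wz":0,"gripper":0.3},{"dx":-0.14,"dy":-0.02,"dz":0,"wx":0,"wy":0,"wz":0,"gripper":0.3},{"dx":-0.21,"dy":-0.03,"dz":0,"wx":0,"wy":0,"wz":0,"gripper":0.3},{"dx":-0.28,"dy":-0.04,"dz":0,"wx":0,"wy":0,"wz":0,"gripper":0.3},{"dx":-0.35,"dy":-0.05,"dz":0,"wx":0,"wy":0,"wz":0,"gripper":0.3}]'
python3 -m inch '[{"dx":-0.07,"dy":0,"dz":0,"wx":0,"wy":0,"wz":0,"gripper":0.3},{"dx":-0.14,"dy":0,"dz":0,"wx":0,"wy":0,"wz":0,"gripper":0.3},{"dx":-0.2,"dy":0,"dz":0,"wx":0,"wy":0,"wz":0,"gripper":0.3},{"dx":-0.25,"dy":0,"dz":0,"wx":0,"wy":0,"wz":0,"gripper":0.3},{"dx":-0.28,"dy":0,"dz":0,"wx":0,"wy":0,"wz":0,"gripper":0.3}]'
python3 -m inch '[{"dx":-0.02,"dy":0,"dz":0,"wx":0,"wy":0,"wz":0,"gripper":0.3},{"dx":0.03,"dy":0,"dz":0,"wx":0,"wy":0,"wz":0,"gripper":0.3},{"dx":0.1,"dy":0,"dz":0,"wx":0,"wy":0,"wz":0,"gripper":0.3},{"dx":0.15,"dy":0,"dz":-0.15,"wx":0,"wy":0,"wz":0,"gripper":0.3},{"dx":0.2,"dy":0,"dz":-0.3,"wx":0,"wy":0,"wz":0,"gripper":0.3}]'
```

```text
t: 4.78
position: [0.6432, -0.1262, 0.0316]
tool_rot: [2.222, 2.221, 0.0]
contact_force: [-0.9, 0.4, -0.1]
opening: 0.303
finger_force: 0.1
t: 5.4
position: [0.6434, -0.1818, 0.0315]
tool_rot: [-2.222, -2.221, -0.0]
contact_force: [0.8, 0.3, -1.1]
opening: 0.301
finger_force: 0.1
t: 6.02
position: [0.6428, -0.139, 0.0916]
tool_rot: [-2.219, -2.221, 0.001]
contact_force: [-0.2, -0.7, 0.6]
opening: 0.3
finger_force: 0.0
```

```bash
python3 -m inch '[{"dx":0.19,"dy":-0.16,"dz":0,"wx":0,"wy":0,"wz":0,"gripper":0.3},{"dx":0.38,"dy":-0.32,"dz":0,"wx":0,"wy":0,"wz":0,"gripper":0.3},{"dx":0.57,"dy":-0.48,"dz":0,"wx":0,"wy":0,"wz":0,"gripper":0.3},{"dx":0.76,"dy":-0.64,"dz":0,"wx":0,"wy":0,"wz":0,"gripper":0.3},{"dx":0.95,"dy":-0.8,"dz":0,"wx":0,"wy":0,"wz":0,"gripper":0.3}]'
python3 -m inch '[{"dx":0.1,"dy":-0.09,"dz":0,"wx":0,"wy":0,"wz":0,"gripper":0.3},{"dx":0.2,"dy":-0.17,"dz":0,"wx":0,"wy":0,"wz":0,"gripper":0.3},{"dx":0.2,"dy":-0.17,"dz":0.15,"wx":0,"wy":0,"wz":0,"gripper":0.3},{"dx":0.2,"dy":-0.17,"dz":0.31,"wx":0,"wy":0,"wz":0,"gripper":0.3},{"dx":0.2,"dy":-0.17,"dz":0.31,"wx":0,"wy":0,"wz":0,"gripper":0.3}]'
python3 - <<'E'
from h import *
im,d=optics.get_image("scene"); cv2.imwrite("pics/s2.png",im[:,:,::-1])
for c,s in nuts(im): print(c.round(1),s[4],plane("scene",c,.012)[0].round(3))
E
```

```text
t: 6.65
position: [0.4819, 0.0512, 0.0916]
tool_rot: [-2.221, -2.222, -0.001]
contact_force: [-0.6, 0.2, 0.3]
opening: 0.302
finger_force: 0.0
t: 7.28
position: [0.4464, 0.0898, 0.0275]
tool_rot: [-2.217, -2.22, 0.006]
contact_force: [-0.2, 0.4, -0.1]
opening: 0.3
finger_force: 0.0
[513.4  21.2] 480 [-0.334  0.112  0.012]
[18.4 53.8] 402 [ 0.516 -0.876  0.012]
[ 36.6 111.6] 77 [ 0.633 -0.629  0.012]
[137.9 137.2] 277 [ 0.562 -0.369  0.012]
[161.6 192.1] 217 [ 0.645 -0.207  0.012]
[303.4 233.8] 96 [0.571 0.081 0.012]
[407.1 247.8] 272 [0.493 0.25  0.012]
[491.4 262. ] 77 [0.438 0.382 0.012]
[353.2 309.7] 323 [0.65  0.239 0.012]
[503.7 341.2] 178 [0.565 0.457 0.012]
```

View pics/s2.png

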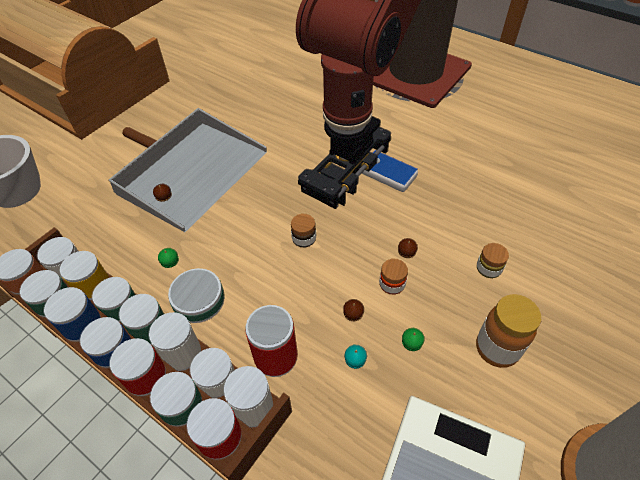

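```bash
python3 -m inch '[{"dx":-0.05,"dy":0,"dz":0,"wx":0,"wy":0,"wz":0,"gripper":0.3},{"dx":-0.11,"dy":0,"dz":0,"wx":0,"wy":0,"wz":0,"gripper":0.3},{"dx":-0.17,"dy":0,"dz":0,"wx":0,"wy":0,"wz":0,"gripper":0.3},{"dx":-0.24,"dy":0,"dz":0,"wx":0,"wy":0,"wz":0,"gripper":0.3},{"dx":-0.31,"dy":0.01,"dz":0,"wx":0,"wy":0,"wz":0,"gripper":0.3}]'
python3 -m inch '[{"dx":-0.07,"dy":0.02,"dz":0,"wx":0,"wy":0,"wz":0,"gripper":0.3},{"dx":-0.14,"dy":0.035,"dz":0,"wx":0,"wy":0,"wz":0,"gripper":0.3},{"dx":-0.21,"dy":0.05,"dz":0,"wx":0,"wy":0,"wz":0,"gripper":0.3},{"dx":-0.28,"dy":0.065,"dz":0,"wx":0,"wy":0,"wz":0,"gripper":0.3},{"dx":-0.35,"dy":0.08,"dz":0,"wx":0,"wy":0,"wz":0,"gripper":0.3}]'
python3 -m inch '[{"dx":-0.07,"dy":0.015,"dz":0,"wx":0,"wy":0,"wz":0,"gripper":0.3},{"dx":-0.14,"dy":0.03,"dz":0,"wx":0,"wy":0,"wz":0,"gripper":0.3},{"dx":-0.21,"dy":0.04,"dz":0,"wx":0,"wy":0,"wz":0,"gripper":0.3},{"dx":-0.28,"dy":0.05,"dz":0,"wx":0,"wy":0,"wz":0,"gripper":0.3},{"dx":-0.35,"dy":0.06,"dz":0,"wx":0,"wy":0,"wz":0,"gripper":0.3}]'
python3 -m inch '[{"dx":-0.07,"dy":0,"dz":0,"wx":0,"wy":0,"wz":0,"gripper":0.3},{"dx":-0.14,"dy":0,"dz":0,"wx":0,"wy":0,"wz":0,"gripper":0.3},{"dx":-0.21,"dy":0,"dz":0,"wx":0,"wy":0,"wz":0,"gripper":0.3},{"dx":-0.27,"dy":0,"dz":0,"wx":0,"wy":0,"wz":0,"gripper":0.3},{"dx":-0.31,"dy":0,"dz":0,"wx":0,"wy":0,"wz":0,"gripper":0.3}]'
python3 -m inch '[{"dx":-0.02,"dy":0,"dz":0,"wx":0,"wy":0,"wz":0,"gripper":0.3},{"dx":0.03,"dy":0,"dz":0,"wx":0,"wy":0,"wz":0,"gripper":0.3},{"dx":0.1,"dy":0,"dz":0,"wx":0,"wy":0,"wz":0,"gripper":0.3},{"dx":0.15,"dy":0,"dz":-0.15,"wx":0,"wy":0,"wz":0,"gripper":0.3},{"dx":0.2,"dy":0,"dz":-0.3,"wx":0,"wy":0,"wz":0,"gripper":0.3}]'
```

```text
t: 7.95
position: [0.4514, 0.0257, 0.0296]
tool_rot: [2.222, 2.221, 0.0]
contact_force: [0.5, 1.7, -0.3]
opening: 0.302
finger_force: 0.1
t: 8.57
position: [0.4676, -0.0441, 0.0295]
tool_rot: [-2.222, -2.221, 0.0]
contact_force: [-1.2, 0.8, 0.7]
opening: 0.3
finger_force: 0.1
t: 9.2
position: [0.4795, -0.1141, 0.0295]
tool_rot: [-2.222, -2.221, -0.0]
contact_force: [-0.7, 0.1, -0.5]
opening: 0.302
finger_force: 0.2
t: 9.82
position: [0.4794, -0.176, 0.0296]
tool_rot: [2.222, 2.221, 0.0]
contact_force: [-0.7, 0.5, -0.5]
opening: 0.305
finger_force: 0.1
t: 10.45
position: [0.4787, -0.1331, 0.0896]
tool_rot: [-2.219, -2.221, 0.001]
contact_force: [-0.2, 0.7, 0.4]
opening: 0.299
finger_force: 0.0
```

```bash
python3 -m inch '[{"dx":0.2,"dy":0,"dz":0,"wx":0,"wy":0,"wz":0,"gripper":0.3},{"dx":0.45,"dy":0,"dz":0,"wx":0,"wy":0,"wz":0,"gripper":0.3},{"dx":0.72,"dy":0,"dz":0,"wx":0,"wy":0,"wz":0,"gripper":0.3},{"dx":1.0,"dy":0,"dz":0,"wx":0,"wy":0,"wz":0,"gripper":0.3}]'
python3 -m inch '[{"dx":0.28,"dy":0.02,"dz":0,"wx":0,"wy":0,"wz":0,"gripper":0.3},{"dx":0.55,"dy":0.04,"dz":0,"wx":0,"wy":0,"wz":0,"gripper":0.3},{"dx":0.8,"dy":0.06,"dz":0,"wx":0,"wy":0,"wz":0,"gripper":0.3},{"dx":1.0,"dy":0.06,"dz":0,"wx":0,"wy":0,"wz":0,"gripper":0.3}]'
python3 -m inch '[{"dx":0.12,"dy":0,"dz":0,"wx":0,"wy":0,"wz":0,"gripper":0.3},{"dx":0.2,"dy":0,"dz":0,"wx":0,"wy":0,"wz":0,"gripper":0.3},{"dx":0.2,"dy":0,"dz":0.15,"wx":0,"wy":0,"wz":0,"gripper":0.3},{"dx":0.2,"dy":0,"dz":0.3,"wx":0,"wy":0,"wz":0,"gripper":0.3},{"dx":0.2,"dy":0,"dz":0.3,"wx":0,"wy":0,"wz":0,"gripper":0.3}]'
python3 - <<'E'
from h import *
for n in("scene","top"):
  im,d=optics.get_image(n); cv2.imwrite(f"pics/{n}3.png",im[:,:,::-1])
  for c,s in nuts(im): print(n,c.round(1),s[4],plane(n,c,.012)[0].round(3))
E
```

```text
t: 10.95
position: [0.4786, 0.0676, 0.0897]
tool_rot: [2.221, 2.222, 0.001]
contact_force: [0.6, 0.2, 0.4]
opening: 0.302
finger_force: 0.0
t: 11.45
position: [0.4902, 0.2681, 0.0896]
tool_rot: [-2.219, -2.224, -0.0]
contact_force: [-0.2, 0.9, -0.3]
opening: 0.296
finger_force: 0.0
t: 12.08
position: [0.4886, 0.3039, 0.0269]
tool_rot: [-2.22, -2.22, 0.009]
contact_force: [-1.0, 0.8, -0.1]
opening: 0.304
finger_force: 0.0
scene [19. 54.] 400 [ 0.516 -0.874  0.012]
scene [393.3  90.8] 258 [0.114 0.001 0.012]
scene [137.6 137.7] 208 [ 0.563 -0.368  0.012]
scene [221.5 146.4] 173 [ 0.482 -0.2    0.012]
scene [161.7 192.3] 210 [ 0.645 -0.206  0.012]
scene [300.4 233.3] 87 [0.573 0.076 0.012]
scene [491.1 262.1] 73 [0.439 0.382 0.012]
scene [353.1 309.7] 314 [0.65  0.239 0.012]
scene [501.7 339.6] 177 [0.564 0.453 0.012]
scene [563.  462.9] 78 [0.683 0.587 0.012]
top [300.8 131.1] 410 [0.768 0.182 0.012]
top [272.6 186.7] 149 [0.647 0.239 0.012]
top [489.5 186.8] 100 [ 0.646 -0.208  0.012]
top [565.9 222.5] 310 [ 0.572 -0.358  0.012]
top [ 15.8 251. ] 183 [0.511 0.762 0.012]
top [265.4 262.6] 159 [0.489 0.25  0.012]
top [491.1 267.2] 99 [ 0.481 -0.202  0.012]
```

View pics/scene3.png

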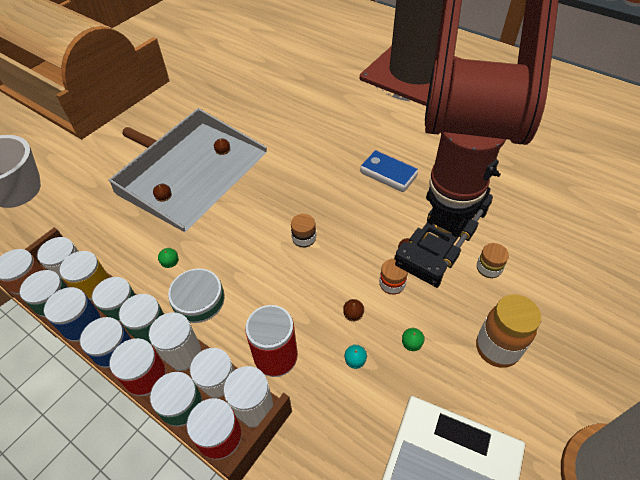

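```bash
python3 -m inch '[{"dx":-0.05,"dy":0,"dz":0,"wx":0,"wy":0,"wz":0,"gripper":0.3},{"dx":-0.11,"dy":0,"dz":0,"wx":0,"wy":0,"wz":0,"gripper":0.3},{"dx":-0.17,"dy":0,"dz":0,"wx":0,"wy":0,"wz":0,"gripper":0.3},{"dx":-0.24,"dy":0,"dz":0,"wx":0,"wy":0,"wz":0,"gripper":0.3},{"dx":-0.31,"dy":0,"dz":0,"wx":0,"wy":0,"wz":0,"gripper":0.3}]'
python3 -m inch '[{"dx":-0.07,"dy":0,"dz":0,"wx":0,"wy":0,"wz":0,"gripper":0.3},{"dx":-0.14,"dy":0,"dz":0,"wx":0,"wy":0,"wz":0,"gripper":0.3},{"dx":-0.21,"dy":0,"dz":0,"wx":0,"wy":0,"wz":0,"gripper":0.3},{"dx":-0.28,"dy":0,"dz":0,"wx":0,"wy":0,"wz":0,"gripper":0.3},{"dx":-0.35,"dy":0,"dz":0,"wx":0,"wy":0,"wz":0,"gripper":0.3}]'
python3 -m inch '[{"dx":-0.07,"dy":0,"dz":0,"wx":0,"wy":0,"wz":0,"gripper":0.3},{"dx":-0.14,"dy":0,"dz":0,"wx":0,"wy":0,"wz":0,"gripper":0.3},{"dx":-0.21,"dy":0,"dz":0,"wx":0,"wy":0,"wz":0,"gripper":0.3},{"dx":-0.28,"dy":0,"dz":0,"wx":0,"wy":0,"wz":0,"gripper":0.3},{"dx":-0.35,"dy":0,"dz":0,"wx":0,"wy":0,"wz":0,"gripper":0.3}]'
python3 -m inch '[{"dx":-0.07,"dy":0.01,"dz":0,"wx":0,"wy":0,"wz":0,"gripper":0.3},{"dx":-0.14,"dy":0.02,"dz":0,"wx":0,"wy":0,"wz":0,"gripper":0.3},{"dx":-0.21,"dy":0.03,"dz":0,"wx":0,"wy":0,"wz":0,"gripper":0.3},{"dx":-0.28,"dy":0.04,"dz":0,"wx":0,"wy":0,"wz":0,"gripper":0.3},{"dx":-0.35,"dy":0.05,"dz":0,"wx":0,"wy":0,"wz":0,"gripper":0.3}]'
python3 -m inch '[{"dx":-0.07,"dy":0.02,"dz":0,"wx":0,"wy":0,"wz":0,"gripper":0.3},{"dx":-0.14,"dy":0.04,"dz":0,"wx":0,"wy":0,"wz":0,"gripper":0.3},{"dx":-0.21,"dy":0.06,"dz":0,"wx":0,"wy":0,"wz":0,"gripper":0.3},{"dx":-0.28,"dy":0.08,"dz":0,"wx":0,"wy":0,"wz":0,"gripper":0.3},{"dx":-0.35,"dy":0.1,"dz":0,"wx":0,"wy":0,"wz":0,"gripper":0.3}]'
python3 -m inch '[{"dx":-0.07,"dy":0.02,"dz":0,"wx":0,"wy":0,"wz":0,"gripper":0.3},{"dx":-0.14,"dy":0.04,"dz":0,"wx":0,"wy":0,"wz":0,"gripper":0.3},{"dx":-0.21,"dy":0.05,"dz":0,"wx":0,"wy":0,"wz":0,"gripper":0.3},{"dx":-0.28,"dy":0.06,"dz":0,"wx":0,"wy":0,"wz":0,"gripper":0.3},{"dx":-0.35,"dy":0.07,"dz":0,"wx":0,"wy":0,"wz":0,"gripper":0.3}]'
python3 -m inch '[{"dx":-0.07,"dy":0,"dz":0,"wx":0,"wy":0,"wz":0,"gripper":0.3},{"dx":-0.14,"dy":0,"dz":0,"wx":0,"wy":0,"wz":0,"gripper":0.3},{"dx":-0.21,"dy":0,"dz":0,"wx":0,"wy":0,"wz":0,"gripper":0.3},{"dx":-0.27,"dy":0,"dz":0,"wx":0,"wy":0,"wz":0,"gripper":0.3},{"dx":-0.31,"dy":0,"dz":0,"wx":0,"wy":0,"wz":0,"gripper":0.3}]'
python3 -m inch '[{"dx":-0.02,"dy":0,"dz":0,"wx":0,"wy":0,"wz":0,"gripper":0.3},{"dx":0.03,"dy":0,"dz":0,"wx":0,"wy":0,"wz":0,"gripper":0.3},{"dx":0.1,"dy":0,"dz":0,"wx":0,"wy":0,"wz":0,"gripper":0.3},{"dx":0.15,"dy":0,"dz":-0.15,"wx":0,"wy":0,"wz":0,"gripper":0.3},{"dx":0.2,"dy":0,"dz":-0.3,"wx":0,"wy":0,"wz":0,"gripper":0.3}]'
python3 - <<'E'
from h import *
for n in("scene",):
  im,d=optics.get_image(n); cv2.imwrite(f"pics/{n}4.png",im[:,:,::-1])
  for c,s in nuts(im): print(n,c.round(1),s[4],plane(n,c,.012)[0].round(3))
E
```

```text
t: 12.8
position: [0.4915, 0.2417, 0.0296]
tool_rot: [2.222, 2.221, 0.0]
contact_force: [0.4, -0.7, -0.1]
opening: 0.3
finger_force: 0.1
t: 13.42
position: [0.4914, 0.1719, 0.0295]
tool_rot: [-2.222, -2.221, 0.0]
contact_force: [-0.2, 0.5, 0.9]
opening: 0.3
finger_force: 0.1
t: 14.05
position: [0.4914, 0.1019, 0.0296]
tool_rot: [2.222, 2.221, 0.0]
contact_force: [-0.0, -0.3, 0.3]
opening: 0.297
finger_force: 0.1
t: 14.68
position: [0.5016, 0.0319, 0.0296]
tool_rot: [2.222, 2.221, 0.0]
contact_force: [0.7, 0.3, -0.4]
opening: 0.298
finger_force: 0.1
t: 15.3
position: [0.5217, -0.0381, 0.0295]
tool_rot: [-2.222, -2.221, -0.0]
contact_force: [0.5, 0.2, -0.1]
opening: 0.302
finger_force: 0.1
t: 15.92
position: [0.5354, -0.1081, 0.0295]
tool_rot: [-2.222, -2.221, 0.0]
contact_force: [0.3, -0.4, -0.4]
opening: 0.3
finger_force: 0.1
t: 16.55
position: [0.5353, -0.17, 0.0295]
tool_rot: [-2.222, -2.221, -0.0]
contact_force: [0.3, 0.6, 0.4]
opening: 0.301
finger_force: 0.0
t: 17.18
position: [0.5347, -0.1271, 0.0896]
tool_rot: [-2.219, -2.221, 0.001]
contact_force: [-0.2, -0.5, -0.0]
opening: 0.303
finger_force: 0.0
scene [19.3 54.1] 394 [ 0.516 -0.873  0.012]
scene [411.3  90.5] 411 [0.09  0.035 0.012]
scene [137.9 137.1] 278 [ 0.562 -0.369  0.012]
scene [223.  147.3] 61 [ 0.482 -0.195  0.012]
scene [205.3 162.7] 175 [ 0.537 -0.194  0.012]
scene [161.5 192.1] 218 [ 0.645 -0.207  0.012]
scene [303.4 233.3] 90 [0.57  0.081 0.012]
scene [491.7 262.4] 71 [0.439 0.383 0.012]
scene [353.2 309.7] 322 [0.65  0.239 0.012]
scene [498.7 337.4] 174 [0.563 0.448 0.012]
scene [490.6 358.7] 90 [0.603 0.452 0.012]
```

View pics/scene4.png

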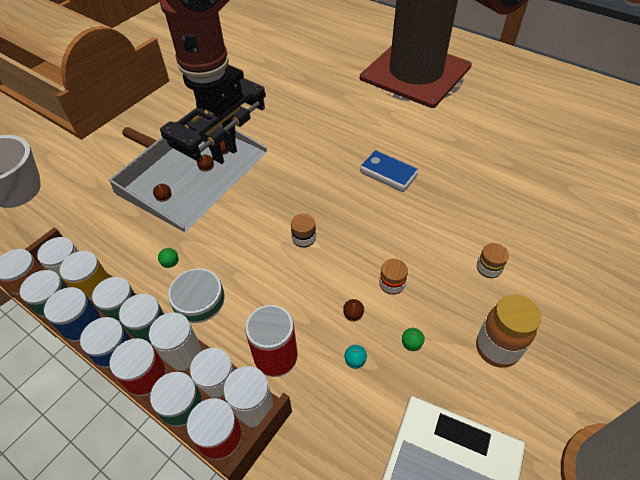

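```bash
python3 -m inch '[{"dx":0.2,"dy":0.04,"dz":-0.05,"wx":0,"wy":0,"wz":0,"gripper":0.3},{"dx":0.45,"dy":0.08,"dz":-0.1,"wx":0,"wy":0,"wz":0,"gripper":0.3},{"dx":0.72,"dy":0.14,"dz":-0.1,"wx":0,"wy":0,"wz":0,"gripper":0.3},{"dx":1.0,"dy":0.2,"dz":-0.1,"wx":0,"wy":0,"wz":0,"gripper":0.3}]'
python3 -m inch '[{"dx":0.26,"dy":0.1,"dz":0,"wx":0,"wy":0,"wz":0,"gripper":0.3},{"dx":0.52,"dy":0.2,"dz":0,"wx":0,"wy":0,"wz":0,"gripper":0.3},{"dx":0.76,"dy":0.3,"dz":0,"wx":0,"wy":0,"wz":0,"gripper":0.3},{"dx":0.95,"dy":0.395,"dz":0,"wx":0,"wy":0,"wz":0,"gripper":0.3}]'
python3 -m inch '[{"dx":0.12,"dy":0,"dz":0,"wx":0,"wy":0,"wz":0,"gripper":0.3},{"dx":0.12,"dy":0,"dz":0,"wx":0,"wy":0,"wz":0,"gripper":0.3},{"dx":0.12,"dy":0,"dz":0.15,"wx":0,"wy":0,"wz":0,"gripper":0.3},{"dx":0.12,"dy":0,"dz":0.3,"wx":0,"wy":0,"wz":0,"gripper":0.3},{"dx":0.12,"dy":0,"dz":0.39,"wx":0,"wy":0,"wz":0,"gripper":0.3}]'
python3 - <<'E'
from h import *
im,d=optics.get_image("scene"); cv2.imwrite(f"pics/scene5.png",im[:,:,::-1])
for c,s in nuts(im): print(c.round(1),s[4],plane("scene",c,.012)[0].round(3))
print(monitor.sense()['position'])
E
```

```text
t: 17.73
position: [0.5753, 0.0737, 0.1098]
tool_rot: [2.221, 2.222, 0.001]
contact_force: [0.2, 0.1, -0.4]
opening: 0.303
finger_force: 0.0
t: 18.23
position: [0.6537, 0.2645, 0.1093]
tool_rot: [-2.219, -2.224, 0.0]
contact_force: [-0.3, -0.3, 0.7]
opening: 0.302
finger_force: 0.0
t: 18.85
position: [0.6529, 0.2831, 0.0296]
tool_rot: [-2.222, -2.219, 0.005]
contact_force: [0.3, -0.6, 0.2]
opening: 0.296
finger_force: 0.0
[477.2   6.1] 96 [-0.356 -0.003  0.012]
[513.4  21. ] 534 [-0.335  0.111  0.012]
[18.9 54.2] 426 [ 0.516 -0.874  0.012]
[135.3 138.6] 125 [ 0.568 -0.37   0.012]
[221.4 146.3] 162 [ 0.482 -0.2    0.012]
[204.9 162.8] 174 [ 0.538 -0.194  0.012]
[441.4 208.2] 600 [0.377 0.257 0.012]
[161.7 192.3] 198 [ 0.645 -0.206  0.012]
[302.3 232.6] 86 [0.57  0.078 0.012]
[ 30.7 281.6] 675 [ 0.915 -0.236  0.012]
[490.8 262. ] 70 [0.439 0.381 0.012]
[511.2 346. ] 88 [0.566 0.469 0.012]
[147.6 405. ] 126 [0.944 0.084 0.012]
[0.65179822 0.28285491 0.02726167]
```

View pics/scene5.png

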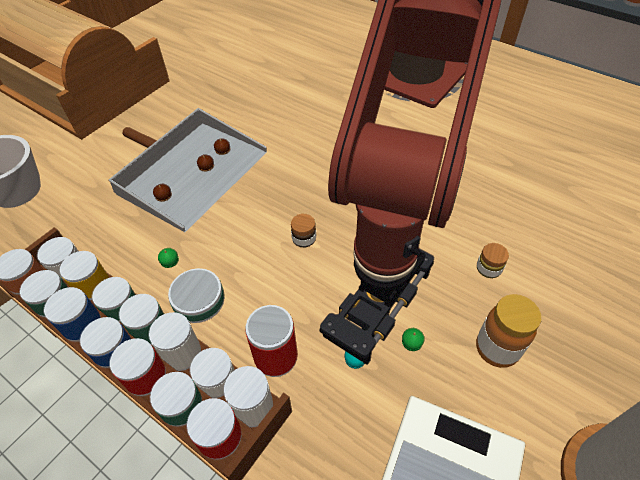

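```bash
python3 -m inch '[{"dx":-0.05,"dy":0,"dz":0.01,"wx":0,"wy":0,"wz":0,"gripper":0.3},{"dx":-0.1,"dy":-0.01,"dz":0.01,"wx":0,"wy":0,"wz":0,"gripper":0.3},{"dx":-0.15,"dy":-0.03,"dz":0.01,"wx":0,"wy":0,"wz":0,"gripper":0.3},{"dx":-0.2,"dy":-0.05,"dz":0.01,"wx":0,"wy":0,"wz":0,"gripper":0.3},{"dx":-0.26,"dy":-0.075,"dz":0.01,"wx":0,"wy":0,"wz":0,"gripper":0.3}]'
python3 -m inch '[{"dx":-0.06,"dy":-0.015,"dz":0,"wx":0,"wy":0,"wz":0,"gripper":0.3},{"dx":-0.12,"dy":-0.025,"dz":0,"wx":0,"wy":0,"wz":0,"gripper":0.3},{"dx":-0.19,"dy":-0.025,"dz":0,"wx":0,"wy":0,"wz":0,"gripper":0.3},{"dx":-0.26,"dy":-0.025,"dz":0,"wx":0,"wy":0,"wz":0,"gripper":0.3},{"dx":-0.33,"dy":-0.025,"dz":0,"wx":0,"wy":0,"wz":0,"gripper":0.3}]'
python3 -m inch '[{"dx":-0.07,"dy":0,"dz":0,"wx":0,"wy":0,"wz":0,"gripper":0.3},{"dx":-0.14,"dy":0,"dz":0,"wx":0,"wy":0,"wz":0,"gripper":0.3},{"dx":-0.21,"dy":0,"dz":0,"wx":0,"wy":0,"wz":0,"gripper":0.3},{"dx":-0.28,"dy":0,"dz":0,"wx":0,"wy":0,"wz":0,"gripper":0.3},{"dx":-0.35,"dy":0,"dz":0,"wx":0,"wy":0,"wz":0,"gripper":0.3}]'
python3 -m inch '[{"dx":-0.07,"dy":0,"dz":0,"wx":0,"wy":0,"wz":0,"gripper":0.3},{"dx":-0.14,"dy":0,"dz":0,"wx":0,"wy":0,"wz":0,"gripper":0.3},{"dx":-0.21,"dy":0,"dz":0,"wx":0,"wy":0,"wz":0,"gripper":0.3},{"dx":-0.28,"dy":0,"dz":0,"wx":0,"wy":0,"wz":0,"gripper":0.3},{"dx":-0.35,"dy":-0.01,"dz":0,"wx":0,"wy":0,"wz":0,"gripper":0.3}]'
python3 -m inch '[{"dx":-0.07,"dy":-0.02,"dz":0,"wx":0,"wy":0,"wz":0,"gripper":0.3},{"dx":-0.14,"dy":-0.04,"dz":0,"wx":0,"wy":0,"wz":0,"gripper":0.3},{"dx":-0.21,"dy":-0.06,"dz":0,"wx":0,"wy":0,"wz":0,"gripper":0.3},{"dx":-0.28,"dy":-0.085,"dz":0,"wx":0,"wy":0,"wz":0,"gripper":0.3},{"dx":-0.35,"dy":-0.11,"dz":0,"wx":0,"wy":0,"wz":0,"gripper":0.3}]'
python3 -m inch '[{"dx":-0.07,"dy":-0.025,"dz":0,"wx":0,"wy":0,"wz":0,"gripper":0.3},{"dx":-0.14,"dy":-0.05,"dz":0,"wx":0,"wy":0,"wz":0,"gripper":0.3},{"dx":-0.21,"dy":-0.07,"dz":0,"wx":0,"wy":0,"wz":0,"gripper":0.3},{"dx":-0.28,"dy":-0.085,"dz":0,"wx":0,"wy":0,"wz":0,"gripper":0.3},{"dx":-0.35,"dy":-0.095,"dz":0,"wx":0,"wy":0,"wz":0,"gripper":0.3}]'
python3 -m inch '[{"dx":-0.07,"dy":0,"dz":0,"wx":0,"wy":0,"wz":0,"gripper":0.3},{"dx":-0.14,"dy":0,"dz":0,"wx":0,"wy":0,"wz":0,"gripper":0.3},{"dx":-0.21,"dy":0,"dz":0,"wx":0,"wy":0,"wz":0,"gripper":0.3},{"dx":-0.27,"dy":0,"dz":0,"wx":0,"wy":0,"wz":0,"gripper":0.3},{"dx":-0.31,"dy":0,"dz":0,"wx":0,"wy":0,"wz":0,"gripper":0.3}]'
python3 -m inch '[{"dx":-0.02,"dy":0,"dz":0,"wx":0,"wy":0,"wz":0,"gripper":0.3},{"dx":0.03,"dy":0,"dz":0,"wx":0,"wy":0,"wz":0,"gripper":0.3},{"dx":0.1,"dy":0,"dz":0,"wx":0,"wy":0,"wz":0,"gripper":0.3},{"dx":0.15,"dy":0,"dz":-0.15,"wx":0,"wy":0,"wz":0,"gripper":0.3},{"dx":0.2,"dy":0,"dz":-0.3,"wx":0,"wy":0,"wz":0,"gripper":0.3}]'
python3 -m inch '[{"dx":0.2,"dy":-0.1,"dz":-0.2,"wx":0,"wy":0,"wz":0,"gripper":0.3},{"dx":0.4,"dy":-0.2,"dz":-0.4,"wx":0,"wy":0,"wz":0,"gripper":0.3},{"dx":0.6,"dy":-0.3,"dz":-0.6,"wx":0,"wy":0,"wz":0,"gripper":0.3},{"dx":0.6,"dy":-0.3,"dz":-0.6,"wx":0,"wy":0,"wz":0,"gripper":0.3}]'
python3 - <<'E'
from h import *
im,d=optics.get_image("top"); cv2.imwrite(f"pics/top6.png",im[:,:,::-1])
for n in("top","scene"):
  im,d=optics.get_image(n); cv2.imwrite(f"pics/{n}6.png",im[:,:,::-1])
  for c,s in nuts(im): print(n,c.round(1),s[4],plane(n,c,.012)[0].round(3))
E
```

```text
t: 19.52
position: [0.6393, 0.2321, 0.03]
tool_rot: [2.221, 2.221, 0.001]
contact_force: [-0.6, 1.2, 0.3]
opening: 0.3
finger_force: 0.1
t: 20.15
position: [0.6345, 0.1658, 0.0295]
tool_rot: [2.222, 2.221, -0.0]
contact_force: [0.4, -0.2, 0.3]
opening: 0.302
finger_force: 0.2
t: 20.78
position: [0.6344, 0.0959, 0.0296]
tool_rot: [2.222, 2.221, 0.0]
contact_force: [-1.3, -0.1, 1.9]
opening: 0.299
finger_force: 0.1
t: 21.4
position: [0.6325, 0.0259, 0.0296]
tool_rot: [2.222, 2.221, 0.0]
contact_force: [-0.7, 0.4, 0.1]
opening: 0.296
finger_force: 0.1
t: 22.02
position: [0.61, -0.0441, 0.0295]
tool_rot: [-2.222, -2.221, 0.0]
contact_force: [-0.6, -1.2, 0.6]
opening: 0.299
finger_force: 0.1
t: 22.65
position: [0.5912, -0.1141, 0.0296]
tool_rot: [2.222, 2.221, 0.0]
contact_force: [-0.5, 0.6, -0.8]
opening: 0.298
finger_force: 0.3
t: 23.28
position: [0.5914, -0.176, 0.0295]
tool_rot: [2.222, 2.221, 0.0]
contact_force: [0.4, -0.0, -0.3]
opening: 0.3
finger_force: 0.1
t: 23.9
position: [0.5908, -0.133, 0.0896]
tool_rot: [-2.219, -2.221, 0.001]
contact_force: [-0.1, -0.2, 1.1]
opening: 0.3
fi
[... 355 characters left out ...]
0.593 -0.201  0.012]
top [ 16.6 249.3] 172 [0.515 0.761 0.012]
top [486.  239.6] 132 [ 0.536 -0.195  0.012]
top [490.8 267.3] 146 [ 0.48  -0.202  0.012]
scene [245.6   4.9] 553 [-0.001 -0.552  0.012]
scene [513.4  19.7] 545 [-0.342  0.109  0.012]
scene [18.6 54. ] 391 [ 0.516 -0.875  0.012]
scene [411.3  90.4] 415 [0.089 0.035 0.012]
scene [137.9 137.1] 277 [ 0.562 -0.369  0.012]
scene [221.4 146.1] 181 [ 0.481 -0.201  0.012]
scene [204.8 162.5] 195 [ 0.538 -0.195  0.012]
scene [183.1 177.4] 204 [ 0.593 -0.201  0.012]
scene [161.4 191.9] 217 [ 0.645 -0.207  0.012]
scene [302.9 232.3] 81 [0.569 0.079 0.012]
scene [490.9 261.9] 75 [0.438 0.382 0.012]
scene [497.9 338.1] 159 [0.565 0.448 0.012]
```

View pics/scene6.png

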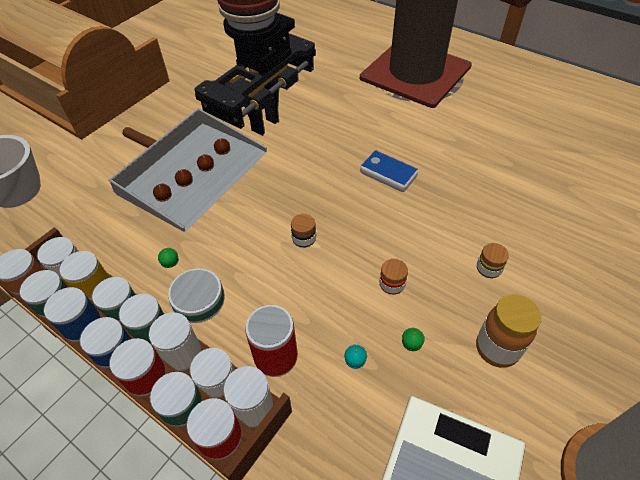

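All four chestnuts sit in the scoop in a row from (162,192) to (221,146). The jars, tins and look-alikes are where they started, and the gripper is clear.

```bash
python3 -c "from rig import finish_job; print(finish_job())"
```

```text
the job is handed in; nothing more can be done
None
```

All four chestnuts are at rest inside the scoop, slid in without being gripped; in the last picture every jar and tin stood where it started, and I handed the job in at about 24.5 s of the 67 s allowed.

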